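# Close the storage pots with their own lids from the stack

### The arm

A 6-joint arm with a two-finger parallel gripper is mounted at the origin on a cart in front of the work surface, level with it; the furniture and walls round the work are solid. World frame = base frame: x ahead of the robot, y to its left, z up, the work surface at z = 0. Lengths are in m, angles in rad, forces in N, time in s.
With the tool pointing down it reaches from about 0.325 to 0.9 m from the base axis. Payload 6.1 kg.
Tool frame: the origin (TCP) lies midway between the tips of the shut fingers; the grasp point (between the pads) lies 19 mm behind it; z points along the fingers, y is the line along which they close (so a half turn about z gives the same grasp; the last joint's range is limited). The gripper opens to 87 mm and grips with 3 to 60 N. Pads are 19 mm wide; open, the fingers measure 117 mm over their backs; the gripper's body (75 mm by 190 mm) begins 51 mm behind the grasp point.
Start: joints at [-1.261, 0.22, 1.526, -0, 1.395, -0.126], TCP at [0.264, -0.567, 0.223] pointing down, gripper open.
Joint ranges: [-2.98, 2.98], [-0.91, 2.08], [0.09, 2.57], [-1.24, 4.39], [0.2, 2.65], [-2.68, 2.68]. Speed limits (rad/s): [2.57, 2.57, 3.01, 3.14, 3.14, 3.14].

### API

Orientations are given as a unit quaternion [w, x, y, z].
In Python, from cell import get_state, vision, job gives the robot as it stands.
- The arm moves only by the shell command python3 -m crank 'ROWS'. ROWS is JSON, a list of rows, each a list of 3 entries, a list of its own where there are three numbers: the shift along the tool's x, y, z as a fraction of full scale, then the turn, a rotation vector about the tool's x, y, z as a fraction of full scale, then the opening, from 0 (shut) to 1 (fully open). In form: [[[x, y, z], [rx, ry, rz], fingers], ...]. A call has 1 to 8 rows; each row shifts and turns the commanded pose from where the row before left it, along the tool's axes as they then stand; what a row does not reach is not made up. Full scale, the value 1, is 100 cm for a shift and 90 degrees for a turn. A row lasts 1/12 s, in which the tool goes at most 41.7 mm and 7.16 degrees, less where a joint would pass 70% of its speed; a pose out of reach is approached as far as the arm can. A call with a number of a shift or a turn outside -1 to 1 is refused whole. A call with a gripper value outside its range is refused whole. The fingers move at their own pace and stop on an object; the grip force is fixed at half the most. Time passes only in rows, so rows that do not move let the fingers close. It gives the time, the measured TCP pose, the force, the opening and the grip force at its end, in the units of the state.
- get_state(): the state, without advancing time (a new reading comes with each control period).
- vision.get_image(name): name is "scene" or "top" or "wrist"; returns a dict with "frame" (480x640x3 uint8, red, green, blue), "depth" (480x640 float32, m along the optical axis (not along the pixel's ray), 0 where there is no reading), "mtx" (3x3 intrinsics, pixels), "distortion" ([k1, k2, p1, p2, k3] as OpenCV has them; the pictures are not rectified), "T" (4x4, takes a point from camera to world coordinates). Camera axes: x right, y down, z forward; pixel columns grow to the right and rows downward; lengths in m; the calibration is good to about 2 mm. A picture is of the moment at which its call begins.
- job.finish_job(): hands the job in; it is judged then, once.
Trained networks look in the newest picture that a camera, given by its name, has taken for a name from the list of things; names that differ only in an ending like _2 or _b are one class to them, and where a whole thing is asked for, a point or a joint stands for the part that bears it (a point fixed in the world has none). Each returns a list of dicts, best first, with "score" (0 to 1); they miss things now and then, are a little off and sometimes report something else, mostly with a low value. They report only what shows in the picture. A call takes as long as a camera call. They do not tell look-alikes from the thing itself.
- vision.silhouettes(camera, query): "region" (480x640 bool, what is visible of it) and "rect" ([left, top, right, bottom] in pixels, round what is visible of it).
- vision.mark_of(camera, query): "position" ([column, row] in pixels: a listed point, or the origin of a listed thing).
The state is a dict: "t": time; "qpos": joint angles; "qvel": joint speeds; "effort": joint torques, N m; "position": TCP position; "tcp_rot": TCP orientation; "contact_force": force on the tool from outside, world axes, zero at the start; "wrist_torque": the same for the moment, N m; "gripper_width": finger opening in m; "grip_force": force on a finger pad.
Only numpy, scipy, OpenCV 4.12 (cv2) and the standard library are available. Lean on these libraries where they do the work, as an engineer would, in place of code of your own. Each camera call takes 0.05 s, during which the arm holds its last target. There are 200 camera calls.

### The job

The four washed bamboo lids are stacked on the board on the stove top; take the stack apart and close each white storage pot with its own lid (oblong, large round, square, small round), each lid lying flat and centred with its plug down in the mouth, and the oblong and square lids lined up with their pots. Leave the pots standing where they are and do not disturb the honey jar and the food tin.

Things in the scene. Friction and masses are not known exactly. Their poses are not given: they have to be found in the camera images.
- oblong_lid_mid (a point): Loose bamboo lid, the oblong one: plate 66 mm (its x) by 118 mm (its y), 14 mm thick, upright edges; centred plug below 34 by 86 mm, 8 mm high (22 mm in all); 70 g. Starts lowest of the stack, on a fixed dark board 18 mm thick on the stove top (z = 0, like the worktop). Point: plate centre, 7 mm below its top, 15 mm above the plug's underside; z up. A half turn makes no difference.
- round_lid_mid (a point): Loose bamboo lid, the large round one: plate 64 mm across, 14 mm thick, upright edges; centred plug below 32 mm across, 8 mm high (22 mm in all); 50 g. Starts second from below in the stack, on the oblong lid. Point: plate centre, 7 mm below its top, 15 mm above the plug's underside; z up. Its yaw does not matter.
- square_lid_mid (a point): Loose bamboo lid, the square one: plate 52 by 52 mm (sides along x and y), 14 mm thick, upright edges; centred plug below 23 by 23 mm, 8 mm high (22 mm in all); 40 g. Starts third from below in the stack, on the large round lid. Point: plate centre, 7 mm below its top, 15 mm above the plug's underside; z up. A quarter turn makes no difference.
- small_lid_mid (a point): Loose bamboo lid, the small round one: plate 40 mm across, 14 mm thick, upright edges; centred plug below 15 mm across, 8 mm high (22 mm in all); 30 g. Starts at the top of the stack, on the square lid. Point: plate centre, 7 mm below its top, 15 mm above the plug's underside; z up. Yaw is free. Keep the wrist clear of the microwave over the stove (front x = 0.60, y below -0.08, z above 0.38).
- oblong_pot_mouth (a point): Loose white ceramic pot, the oblong one, open on top: outside 58 mm (its x) by 110 mm (its y), 60 mm tall, wall 5 mm, mouth 48 by 100 mm; 450 g; on the worktop left of the stove. Point: centre of the mouth at rim height; z up. The oblong lid belongs on it, long side along long side. Closed, the lid's plug is in the mouth, its plate on the rim, its point 7 mm above this one.
- round_pot_mouth (a point): Loose white ceramic pot, the wide round one, open on top: outside 56 mm across, 85 mm tall, wall 5 mm, mouth 46 mm across; 400 g; on the worktop left of the stove. Point: centre of the mouth at rim height; z up. The large round lid belongs on it. Closed, the lid's plug is in the mouth, its plate on the rim, its point 7 mm above this one.
- square_pot_mouth (a point): Loose white ceramic pot, the square one, open on top: outside 46 by 46 mm (sides along x and y), 75 mm tall, wall 4.5 mm, mouth 37 by 37 mm; 350 g; on the worktop left of the stove. Point: centre of the mouth at rim height; z up. The square lid belongs on it, sides parallel. Closed, the lid's plug is in the mouth, its plate on the rim, its point 7 mm above this one.
- small_pot_mouth (a point): Loose white ceramic pot, the narrow round one, open on top: outside 34 mm across, 65 mm tall, wall 3 mm, mouth 28 mm across; 250 g; on the worktop left of the stove. Point: centre of the mouth at rim height; z up. The small round lid belongs on it. Closed, the lid's plug is in the mouth, its plate on the rim, its point 7 mm above this one.
- honey_jar_mid (a point): Bystander: glass jar with a red cap, 61 mm across, 86 mm tall, loose, behind the pots. The point is its centre. Leave it alone.
- fish_tin_mid (a point): Bystander: flat round food tin, 86 mm across, 40 mm tall, loose, at the left of the pots. The point is its centre. Leave it alone.
Mind the look-alikes: they are no part of the job. Leave any turquoise look-alike of the part that bears square_pot_mouth alone. Leave any purple look-alike of the part that bears small_pot_mouth alone.

How it is judged:
By the outcome, as a careful person would: the job done as asked, in the order asked, and still so for the second after the job is handed in, with the robot touching nothing.
It also fails if it takes over 99 s, if anything falls off the work surface, if the arm or the gripper's body presses on something with over 40 N, if the wrist force passes 120 N, or if a joint passes its speed limit or range.

## Working session

There is one attempt and no reset: what is moved stays moved. The work goes in short steps, Python scripts to look and compute and a shell command to move; the robot and the scene stay as the last step left them, time stands still between calls to the robot, and variables do not carry over. Pictures are saved under pics/ and viewed, at most 14 in all, crops included, and the job is handed in when it is done.

```bash
ls; mkdir -p pics
python3 - <<'E'
from cell import get_state, vision
import cv2
s=get_state(); print({k:s[k] for k in('t','position','tcp_rot','gripper_width')})
for n in('scene','top'):
    d=vision.get_image(n); cv2.imwrite(f'pics/{n}0.png',d['frame'][:,:,::-1]); print(n,d['T'].round(3).tolist(),d['mtx'][0,0],d['distortion'])
E
```

```text
pics
{'t': 0.0, 'position': array([ 0.26365558, -0.5659831 ,  0.22144329]), 'tcp_rot': array([-9.58047862e-04,  9.76353377e-01,  2.16178534e-01, -8.44878878e-05]), 'gripper_width': 0.086950881087693}
scene [[-0.649, -0.335, 0.683, -0.314], [-0.76, 0.258, -0.597, 0.83], [0.024, -0.906, -0.422, 0.614], [0.0, 0.0, 0.0, 1.0]] 497.1637868195886 [-0.10010616  0.          0.          0.          0.        ]
top [[-0.001, -0.991, 0.132, 0.399], [-1.0, 0.001, -0.001, 0.084], [0.001, -0.132, -0.991, 1.252], [0.0, 0.0, 0.0, 1.0]] 526.7354676396661 [0.00575051 0.         0.         0.         0.        ]
```

View pics/scene0.png

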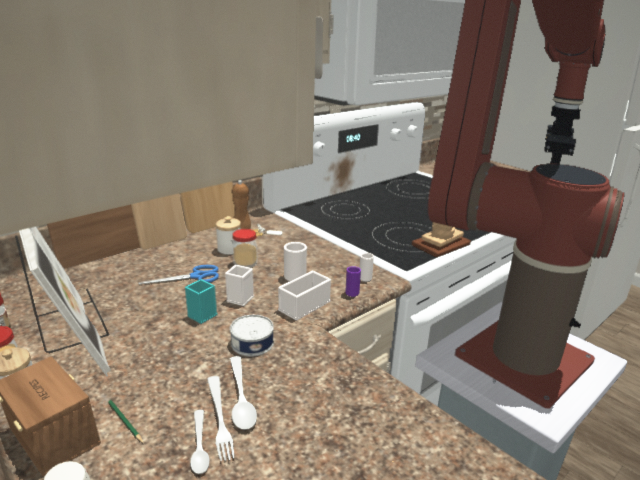

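View pics/top0.png

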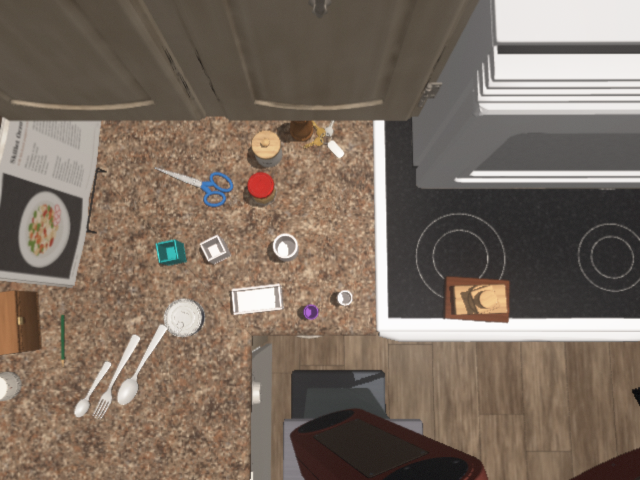

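The top view shows the oblong pot at (256,299), the round pot at (285,247), the square pot at (214,249) and the small pot at (344,298). The look-alikes are turquoise at (170,252) and purple at (311,312). The stack is on the board at (478,298), the red-capped jar at (261,188), and the tin at (183,317).

```bash
cat > h.py <<'E'
import numpy as np, cv2
from cell import get_state, vision
from scipy.spatial.transform import Rotation as R
def ray(d,uv):
    p=cv2.undistortPoints(np.float64(uv).reshape(-1,1,2),d['mtx'],np.float64(d['distortion'])).reshape(-1,2)
    return np.c_[p,np.ones(len(p))]
def atz(d,uv,z):
    r=ray(d,uv)@d['T'][:3,:3].T; o=d['T'][:3,3]
    return o+r*((z-o[2])/r[:,2])[:,None]
def cloud(d):
    v,u=np.mgrid[:480,:640]; r=ray(d,np.c_[u.ravel(),v.ravel()])*d['depth'].ravel()[:,None]
    return (r@d['T'][:3,:3].T+d['T'][:3,3]).reshape(480,640,3)
def rect(p): # centre, sizes, yaw deg of long side, from world xy
    (c,s,a)=cv2.minAreaRect(np.float32(p[:,:2]*1000)); return np.round(c,1),np.round(s,1),round(a,1)
def tool():
    s=get_state(); q=s['tcp_rot']; return s['position'],R.from_quat(q[[1,2,3,0]])
POTS={'oblong_pot_mouth':.06,'round_pot_mouth':.085,'square_pot_mouth':.075,'small_pot_mouth':.065}
LIDS={'small_lid_mid':.018+.088,'square_lid_mid':.018+.066,'round_lid_mid':.018+.044,'oblong_lid_mid':.018+.022}
E
python3 - <<'E'
from h import *
d=vision.get_image('top'); C=cloud(d)
for n,z in POTS.items():
    for m in vision.mark_of('top',n)[:3]: print(n,'mark',np.round(m['position'],1),round(m['score'],2),atz(d,[m['position']],z)[0].round(4))
    for m in vision.silhouettes('top',n)[:3]:
        P=C[m['region']]; k=abs(P[:,2]-z)<.006; print('  sil',m['rect'],round(m['score'],2),k.sum(),rect(P[k]) if k.sum()>5 else P[:,2].max())
for n,z in LIDS.items():
    for m in vision.mark_of('top',n)[:2]: print(n,'mark',np.round(m['position'],1),round(m['score'],2),atz(d,[m['position']],z-.007)[0].round(4))
    for m in vision.silhouettes('top',n)[:2]:
        P=C[m['region']]; k=abs(P[:,2]-z)<.006; print('  sil',m['rect'],round(m['score'],2),k.sum(),rect(P[k]) if k.sum()>5 else P[:,2].max())
a=cv2.resize(d['frame'][270:330,140:240],None,fx=4,fy=4); 
f=d['frame'][:,:,::-1]
a=cv2.resize(f[268:328,438:518],(640,480),interpolation=cv2.INTER_CUBIC)
cv2.imwrite('pics/stack.png',a); cv2.imwrite('pics/pots.png',cv2.resize(f[225:335,150:360],(800,419),interpolation=cv2.INTER_CUBIC))
E
```

```text
oblong_pot_mouth mark [253.6 295.8] 0.6 [0.4318 0.2229 0.06  ]
  sil [232.7, 280.2, 284.9, 313.4] 0.8 235 (array([424.6, 216.7]), array([ 57. , 109.4]), 6.4)
round_pot_mouth mark [287.2 244.6] 0.71 [0.5447 0.1466 0.085 ]
  sil [274.3, 233.7, 299.0, 261.0] 0.69 161 (array([542. , 151.7]), array([53.7, 53.8]), 45.0)
square_pot_mouth mark [168.  247.7] 0.78 [0.5393 0.4152 0.075 ]
square_pot_mouth mark [214.5 243.4] 0.56 [0.5489 0.3109 0.075 ]
  sil [202.9, 233.4, 227.7, 265.4] 0.76 142 (array([538.6, 315.6]), array([46.8, 46. ]), 28.6)
  sil [157.6, 243.1, 185.1, 264.3] 0.61 122 (array([531.5, 417. ]), array([44.2, 44.2]), 10.0)
small_pot_mouth mark [346.1 295.7] 0.5 [0.4316 0.0149 0.065 ]
small_pot_mouth mark [312.1 311.9] 0.44 [0.3957 0.0912 0.065 ]
  sil [303.9, 306.2, 320.5, 320.7] 0.75 49 (array([395.5,  94.7]), array([29.1, 31. ]), 89.9)
  sil [339.8, 287.8, 351.2, 305.1] 0.58 55 (array([426.6,  18.5]), array([29.4, 31.4]), 89.5)
small_lid_mid mark [486.6 301.2] 0.64 [ 0.4185 -0.2885  0.099 ]
square_lid_mid mark [482.7 300.3] 0.65 [ 0.4208 -0.287   0.077 ]
  sil [201.4, 233.7, 229.7, 266.1] 0.36 5 1.2522802746218844
round_lid_mid mark [486.6 297.9] 0.63 [ 0.4266 -0.303   0.055 ]
oblong_lid_mid mark [479.8 300.2] 0.92 [ 0.4219 -0.2943  0.033 ]
oblong_lid_mid mark [184.  315.9] 0.46 [0.387  0.3847 0.033 ]
  sil [453.6, 282.8, 504.0, 311.5] 0.86 736 (array([ 424.2, -292.3]), array([ 65.9, 119. ]), 2.0)
```

View pics/stack.png

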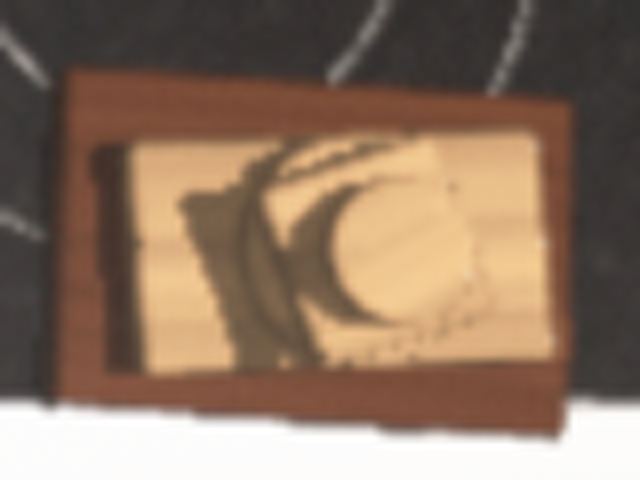

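View pics/pots.png

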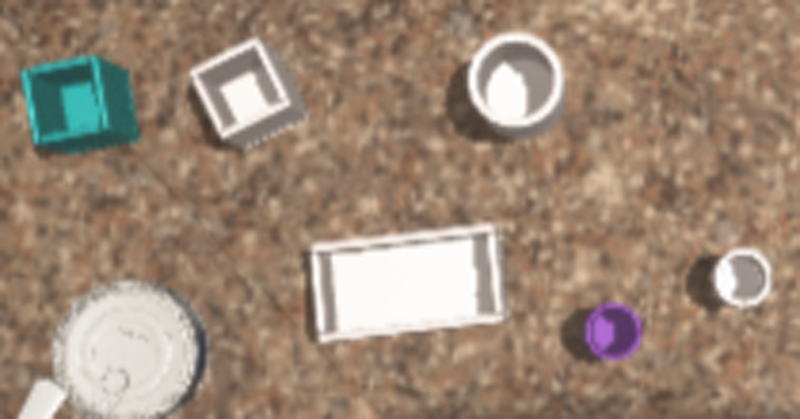

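The crops agree with the description. The white square and white small pots are at (214,249) and (344,298), and the turquoise and purple ones are decoys. The lids are stacked slightly twisted and off-centre. Next I measure the lid slabs from depth.

Run:
```python
from h import *
d=vision.get_image('top'); C=cloud(d)[260:335,430:525].reshape(-1,3)
for n,z in LIDS.items():
    k=abs(C[:,2]-z)<.004
    P=C[k]; 
    if len(P)>5: print(n,k.sum(),P[:,2].mean().round(4),rect(P), np.round(cv2.minEnclosingCircle(np.float32(P[:,:2]*1000))[0],1),(P[:,:2].min(0)*1000).round(1),(P[:,:2].max(0)*1000).round(1))
p,r=tool(); print(p,r.as_matrix().round(3).tolist()); print(vision.get_image('wrist')['T'].round(3).tolist())
```

```text
small_lid_mid 262 0.1058 (array([ 423.1, -288.7]), array([38.4, 38.5]), 51.8) [ 423.3 -288.5] [ 403.8 -307.8] [ 442.6 -268.5]
square_lid_mid 249 0.0836 (array([ 423.5, -289.2]), array([51.5, 52.2]), 18.2) [ 423.7 -288.5] [ 393.  -319.6] [ 454.4 -257.2]
round_lid_mid 93 0.0618 (array([ 421.5, -281.3]), array([62.5, 46.3]), 11.3) [ 423.6 -289.6] [ 392.9 -309.3] [ 455.4 -258.1]
oblong_lid_mid 695 0.0398 (array([ 424.2, -292.2]), array([ 65.9, 118.6]), 1.7) [ 424.7 -292.7] [ 390.5 -352.2] [ 458.8 -233.2]
[ 0.26383724 -0.56659161  0.22255038] [[0.907, 0.422, -0.0], [0.422, -0.907, -0.0], [-0.0, 0.0, -1.0]]
[[0.421, -0.868, -0.262, 0.336], [-0.907, -0.403, -0.121, -0.532], [-0.001, 0.289, -0.957, 0.384], [0.0, 0.0, 0.0, 1.0]]
```

```bash
cat >> h.py <<'E'
def avg(n=4):
    P=[];Q=[]
    for i in range(n):
        p,r=tool(); P.append(p); Q.append(r); vision.get_image('top')
    return np.mean(P,0), R.concatenate(Q).mean()
def plan(x,y,z,psi,n=4):
    p,r=avg(n); M=r.as_matrix(); t=np.degrees(np.arctan2(M[1,1],M[0,1])); d=M.T@(np.array([x,y,z])-p)
    s=get_state()
    print('t',round(s['t'],2),'at',p.round(4),'psi',round(t,2),'tilt',round(np.degrees(np.arccos(-M[2,2])),2),'| tool shift',d.round(4),'rows>=',np.ceil(np.linalg.norm(d)/.0417),'| rz',round(-(psi-t)/90,4),'| F',s['contact_force'].round(1),'w',round(s['gripper_width'],4))
E
python3 -c "
from h import *
plan(.4232,-.2886,.15,18)"
```

```text
t 1.25 at [ 0.2638 -0.5666  0.2225] psi -65.03 tilt 0.0 | tool shift [ 0.2618 -0.1847  0.0725] rows>= 8.0 | rz -0.9226 | F [-0.1 -0.  -0.4] w 0.0869
```

```bash
python3 -m crank '[[[0.0327,-0.0231,0.009],[0,0,0],1],[[0.0327,-0.0231,0.009],[0,0,0],1],[[0.0327,-0.0231,0.009],[0,0,0],1],[[0.0327,-0.0231,0.009],[0,0,0],1],[[0.0327,-0.0231,0.009],[0,0,0],1],[[0.0327,-0.0231,0.009],[0,0,0],1],[[0.0327,-0.0231,0.009],[0,0,0],1],[[0.0327,-0.0231,0.009],[0,0,0],1]]'
python3 -m crank '[[[0,0,0],[0,0,-0.077],1],[[0,0,0],[0,0,-0.077],1],[[0,0,0],[0,0,-0.077],1],[[0,0,0],[0,0,-0.077],1],[[0,0,0],[0,0,-0.077],1],[[0,0,0],[0,0,-0.077],1]]'
python3 -m crank '[[[0,0,0],[0,0,-0.077],1],[[0,0,0],[0,0,-0.077],1],[[0,0,0],[0,0,-0.077],1],[[0,0,0],[0,0,-0.077],1],[[0,0,0],[0,0,-0.077],1],[[0,0,0],[0,0,-0.077],1]]'
python3 - <<'E'
from h import *
plan(.4232,-.2886,.090,18)
d=vision.get_image('wrist'); cv2.imwrite('pics/w1.png',d['frame'][:,:,::-1])
E
```

```text
t: 1.92
position: [0.4237, -0.2869, 0.1505]
tcp_rot: [0.0, 0.976, 0.216, 0.0]
contact_force: [0.6, -0.3, -0.1]
gripper_width: 0.087
grip_force: 0.0
t: 2.42
position: [0.4231, -0.2886, 0.1507]
tcp_rot: [0.0, 0.834, 0.551, 0.0]
contact_force: [0.4, 0.0, 0.0]
gripper_width: 0.0869
grip_force: 0.0
t: 2.92
position: [0.423, -0.2887, 0.1507]
tcp_rot: [0.0, 0.584, 0.811, -0.0]
contact_force: [-0.1, -0.5, 0.5]
gripper_width: 0.087
grip_force: 0.0
t 3.12 at [ 0.423  -0.2887  0.1506] psi 18.38 tilt 0.01 | tool shift [0.     0.0002 0.0606] rows>= 2.0 | rz 0.0042 | F [0.5 0.2 0.4] w 0.0871
```

View pics/w1.png

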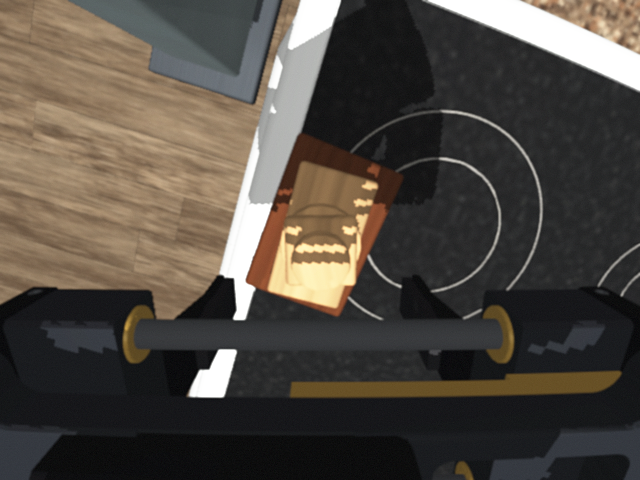

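The wrist view shows the stack centred between the fingers at about (322,250), with the square lid's sides parallel to the tool. I'll descend and grip the small lid.

```bash
python3 -m crank '[[[0,0,0.02],[0,0,0],0.8],[[0,0,0.02],[0,0,0],0.8],[[0,0,0.02],[0,0,0],0.8],[[0,0,0],[0,0,0],0],[[0,0,0],[0,0,0],0],[[0,0,0],[0,0,0],0],[[0,0,0],[0,0,0],0],[[0,0,0],[0,0,0],0]]'
```

```text
t: 3.83
position: [0.4238, -0.2894, 0.0921]
tcp_rot: [0.001, 0.587, 0.81, -0.0]
contact_force: [0.3, 0.7, -0.1]
gripper_width: 0.0443
grip_force: 0.0
```

```bash
python3 -m crank '[[[0,0,0],[0,0,0],0],[[0,0,0],[0,0,0],0],[[0,0,0],[0,0,0],0]]'
python3 -m crank '[[[0,0,-0.01],[0,0,0],0],[[0,0,-0.03],[0,0,0],0],[[0,0,-0.04],[0,0,0],0]]'
python3 -c "
from h import *
plan(.4266,.0185,.17,18)"
```

```text
t: 4.08
position: [0.4239, -0.2892, 0.0917]
tcp_rot: [0.001, 0.587, 0.81, 0.0]
contact_force: [1.1, -0.2, 4.6]
gripper_width: 0.039
grip_force: 30.0
t: 4.33
position: [0.4204, -0.2865, 0.1682]
tcp_rot: [-0.004, 0.587, 0.81, 0.0]
contact_force: [0.7, -1.1, -1.0]
gripper_width: 0.039
grip_force: 30.0
t 4.53 at [ 0.4241 -0.2898  0.1751] psi 18.13 tilt 0.25 | tool shift [0.2922 0.0983 0.0041] rows>= 8.0 | rz 0.0015 | F [ 0.4  0.4 -0.8] w 0.0392
```

```bash
python3 -m crank '[[[0.0365,0.0123,0],[0,0,0],0],[[0.0365,0.0123,0],[0,0,0],0],[[0.0365,0.0123,0],[0,0,0],0],[[0.0365,0.0123,0],[0,0,0],0],[[0.0365,0.0123,0],[0,0,0],0],[[0.0365,0.0123,0],[0,0,0],0],[[0.0365,0.0123,0],[0,0,0],0],[[0.0365,0.0123,0],[0,0,0],0]]'
python3 -m crank '[[[0,0,0],[0,0,0],0],[[0,0,0],[0,0,0],0],[[0,0,0],[0,0,0],0]]'
python3 - <<'E'
from h import *
plan(.4266,.0185,.095,18)
d=vision.get_image('wrist'); cv2.imwrite('pics/w2.png',d['frame'][:,:,::-1])
# stack remeasure
d=vision.get_image('top'); C=cloud(d)[260:335,430:525].reshape(-1,3)
for n,z in LIDS.items():
    P=C[abs(C[:,2]-z)<.004]
    if len(P)>5: print(n,len(P),rect(P),np.round(cv2.minEnclosingCircle(np.float32(P[:,:2]*1000)),1) if 0 else '')
E
```

```text
t: 5.2
position: [0.424, 0.0214, 0.1692]
tcp_rot: [-0.001, 0.587, 0.81, -0.001]
contact_force: [0.9, 0.7, -0.8]
gripper_width: 0.0388
grip_force: 30.0
t: 5.45
position: [0.4248, 0.0194, 0.1695]
tcp_rot: [-0.001, 0.586, 0.81, -0.001]
contact_force: [-0.2, 0.1, -0.1]
gripper_width: 0.0385
grip_force: 30.0
t 5.65 at [0.4251 0.0187 0.1698] psi 18.08 tilt 0.09 | tool shift [-0.0007  0.0014  0.0748] rows>= 2.0 | rz 0.0009 | F [ 0.9  0.  -1. ] w 0.0389
square_lid_mid 511 (array([ 423.3, -288.2]), array([51.6, 52.8]), 18.4) 
round_lid_mid 89 (array([ 421.5, -282. ]), array([62.6, 45.8]), 11.5) 
oblong_lid_mid 713 (array([ 424.3, -292. ]), array([ 65.8, 118.5]), 2.0)
```

View pics/w2.png

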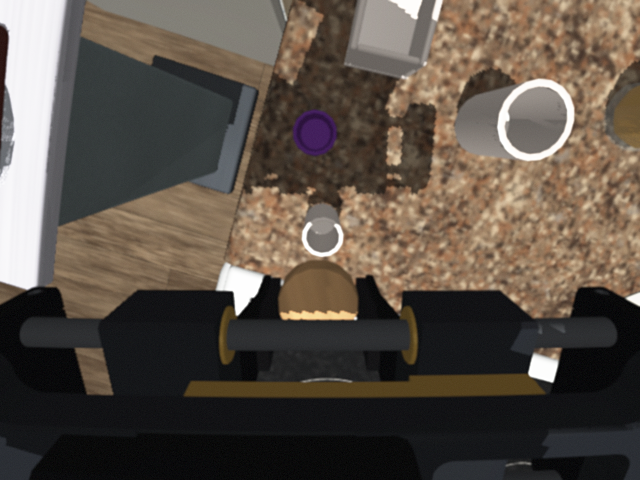

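The wrist view shows the held lid at (319,290), in line with the small white pot's mouth at (322,237). I'll lower it.

```bash
python3 -m crank '[[[-0.0007,0.0014,0.03],[0,0,0],0],[[0,0,0.03],[0,0,0],0],[[0,0,0.025],[0,0,0],0],[[0,0,0.01],[0,0,0],0],[[0,0,0.004],[0,0,0],0],[[0,0,0],[0,0,0],0]]'
python3 -m crank '[[[0,0,0.003],[0,0,0],0],[[0,0,0],[0,0,0],0]]'
python3 -c "
from h import *
plan(.4266,.0185,.065,18)"
```

```text
t: 6.25
position: [0.4269, 0.019, 0.0712]
tcp_rot: [-0.001, 0.587, 0.809, -0.0]
contact_force: [-0.4, 0.5, -0.3]
gripper_width: 0.0388
grip_force: 30.0
t: 6.42
position: [0.4283, 0.019, 0.0697]
tcp_rot: [0.001, 0.587, 0.81, 0.001]
contact_force: [1.2, -0.2, 0.5]
gripper_width: 0.0388
grip_force: 30.0
t 6.62 at [0.4282 0.0191 0.0697] psi 18.13 tilt 0.13 | tool shift [-0.0001 -0.0017  0.0047] rows>= 1.0 | rz 0.0014 | F [0.2 0.4 1.2] w 0.0389
```

```bash
python3 -m crank '[[[0,-0.0015,0.002],[0,0,0],0],[[0,0,0],[0,0,0],0],[[0,0,0],[0,0,0],0]]'
python3 -m crank '[[[0,0,0.002],[0,0,0],0],[[0,0,0],[0,0,0],0],[[0,0,0],[0,0,0],0]]'
```

```text
t: 6.87
position: [0.4256, 0.0188, 0.0665]
tcp_rot: [-0.0, 0.587, 0.81, -0.0]
contact_force: [-0.0, 0.3, -0.7]
gripper_width: 0.0386
grip_force: 30.0
t: 7.12
position: [0.426, 0.0188, 0.0648]
tcp_rot: [0.0, 0.587, 0.81, 0.0]
contact_force: [-0.7, -0.3, 3.6]
gripper_width: 0.0384
grip_force: 30.7
```

```bash
python3 -m crank '[[[0,0,0.0005],[0,0,0],0],[[0,0,0],[0,0,0],0.7],[[0,0,0],[0,0,0],0.7],[[0,0,0],[0,0,0],0.7],[[0,0,0],[0,0,0],0.7]]'
python3 -m crank '[[[0,0,-0.02],[0,0,0],0.7],[[0,0,-0.04],[0,0,0],0.8],[[0,0,-0.04],[0,0,0],0.9]]'
python3 -c "
from h import *
plan(.4234,-.2884,.165,18.3)"
```

```text
t: 7.53
position: [0.4255, 0.0189, 0.0637]
tcp_rot: [-0.0, 0.587, 0.81, -0.0]
contact_force: [-0.2, 0.2, 0.3]
gripper_width: 0.0568
grip_force: 0.0
t: 7.78
position: [0.4237, 0.0191, 0.1634]
tcp_rot: [-0.002, 0.587, 0.81, -0.001]
contact_force: [2.0, -0.6, 1.1]
gripper_width: 0.0677
grip_force: 0.0
t 7.98 at [0.428  0.0186 0.1687] psi 18.13 tilt 0.35 | tool shift [-0.2903 -0.0999  0.0039] rows>= 8.0 | rz -0.0018 | F [ 0.  -0.4 -0.8] w 0.0766
```

```bash
python3 -m crank '[[[-0.0364,-0.0121,0],[0,0,0],0.9],[[-0.0364,-0.0121,0],[0,0,0],0.9],[[-0.0364,-0.0121,0],[0,0,0],0.9],[[-0.0364,-0.0121,0],[0,0,0],0.9],[[-0.0364,-0.0121,0],[0,0,0],0.9],[[-0.0364,-0.0121,0],[0,0,0],0.9],[[-0.0364,-0.0121,0],[0,0,0],0.9],[[-0.0364,-0.0121,0],[0,0,0],0.9]]'
python3 -m crank '[[[0,0,0],[0,0,0],0.9],[[0,0,0],[0,0,0],0.9],[[0,0,0],[0,0,0],0.9],[[0,0,0],[0,0,0],0.9]]'
cat >> h.py <<'E'
def top(u0,u1,v0,v1,z,tol=.004):
    d=vision.get_image('top'); C=cloud(d)[v0:v1,u0:u1].reshape(-1,3); P=C[abs(C[:,2]-z)<tol]
    print(z,len(P),P[:,2].mean().round(4),rect(P),np.round(cv2.minEnclosingCircle(np.float32(P[:,:2]*1000))[0],1)) if len(P)>5 else print(z,len(P))
E
python3 - <<'E'
from h import *
plan(.4234,-.2884,.068,18.3)
top(325,365,278,318,.079)
E
```

```text
t: 8.65
position: [0.4229, -0.2891, 0.1617]
tcp_rot: [-0.002, 0.587, 0.81, 0.0]
contact_force: [-0.4, -0.4, 0.2]
gripper_width: 0.0782
grip_force: 0.0
t: 8.98
position: [0.4239, -0.2864, 0.1628]
tcp_rot: [-0.001, 0.586, 0.81, 0.0]
contact_force: [-0.3, -0.3, 0.3]
gripper_width: 0.0785
grip_force: 0.0
t 9.18 at [ 0.4242 -0.2865  0.1633] psi 18.21 tilt 0.08 | tool shift [-0.0017 -0.0013  0.0953] rows>= 3.0 | rz -0.001 | F [ 0.7 -0.2  0.7] w 0.078
0.079 226 0.0789 (array([425.1,  18.1]), array([37.5, 35.8]), 0.0) [424.6  18.2]
```

The small lid is seated: its top is at 0.079 m and it is within 1.5 mm of centre. Next is the square lid.

```bash
python3 -m crank '[[[-0.0017,-0.0013,0.035],[0,0,0],0.9],[[0,0,0.035],[0,0,0],0.9],[[0,0,0.02],[0,0,0],0.9],[[0,0,0.005],[0,0,0],0.9],[[0,0,0],[0,0,0],0],[[0,0,0],[0,0,0],0],[[0,0,0],[0,0,0],0],[[0,0,0],[0,0,0],0]]'
python3 -m crank '[[[0,0,0],[0,0,0],0],[[0,0,0],[0,0,0],0],[[0,0,0],[0,0,0],0]]'
```

```text
t: 9.9
position: [0.4249, -0.2912, 0.0711]
tcp_rot: [0.002, 0.587, 0.81, -0.0]
contact_force: [0.2, -0.1, 1.0]
gripper_width: 0.0593
grip_force: 0.0
t: 10.15
position: [0.4246, -0.2909, 0.0706]
tcp_rot: [0.001, 0.587, 0.81, -0.0]
contact_force: [0.5, 0.2, 7.0]
gripper_width: 0.0516
grip_force: 30.0
```

```bash
python3 -m crank '[[[0,0,-0.01],[0,0,0],0],[[0,0,-0.03],[0,0,0],0],[[0,0,-0.04],[0,0,0],0],[[0,0,-0.03],[0,0,0],0],[[0,0,0],[0,0,0],0],[[0,0,0],[0,0,0],0],[[0,0,0],[0,0,0],0]]'
python3 -c "
from h import *
plan(.5386,.3156,.175,28.6)
top(430,525,260,335,.062);top(430,525,260,335,.04)"
```

```text
t: 10.73
position: [0.4233, -0.2898, 0.1788]
tcp_rot: [-0.0, 0.587, 0.81, 0.0]
contact_force: [0.6, -0.1, -1.3]
gripper_width: 0.0518
grip_force: 30.0
t 10.93 at [ 0.4229 -0.2894  0.1778] psi 18.13 tilt 0.14 | tool shift [0.5389 0.2982 0.0036] rows>= 15.0 | rz -0.1163 | F [ 0.9  0.1 -0.5] w 0.052
0.062 405 0.0618 (array([ 424.6, -282.5]), array([47.8, 63. ]), 86.6) [ 423.6 -290.1]
0.04 432 0.0399 (array([ 423.6, -273.6]), array([65.8, 81.4]), 1.7) [ 422.8 -273.9]
```

```bash
python3 -m crank '[[[0.0337,0.0186,0],[0,0,0],0],[[0.0337,0.0186,0],[0,0,0],0],[[0.0337,0.0186,0],[0,0,0],0],[[0.0337,0.0186,0],[0,0,0],0],[[0.0337,0.0186,0],[0,0,0],0],[[0.0337,0.0186,0],[0,0,0],0],[[0.0337,0.0186,0],[0,0,0],0],[[0.0337,0.0186,0],[0,0,0],0]]'
python3 -m crank '[[[0.0337,0.0186,0],[0,0,0],0],[[0.0337,0.0186,0],[0,0,0],0],[[0.0337,0.0186,0],[0,0,0],0],[[0.0337,0.0186,0],[0,0,0],0],[[0.0337,0.0186,0],[0,0,0],0],[[0.0337,0.0186,0],[0,0,0],0],[[0.0337,0.0186,0],[0,0,0],0],[[0.0337,0.0186,0],[0,0,0],0]]'
python3 -m crank '[[[0,0,0],[0,0,-0.058],0],[[0,0,0],[0,0,-0.058],0],[[0,0,0],[0,0,0],0],[[0,0,0],[0,0,0],0],[[0,0,0],[0,0,0],0],[[0,0,0],[0,0,0],0]]'
python3 - <<'E'
from h import *
plan(.5386,.3156,.077,28.6)
d=vision.get_image('wrist'); cv2.imwrite('pics/w3.png',d['frame'][:,:,::-1])
top(430,525,260,335,.062);top(430,525,260,335,.04)
E
```

```text
t: 11.7
position: [0.4809, 0.0143, 0.1787]
tcp_rot: [-0.0, 0.587, 0.81, -0.0]
contact_force: [0.1, -0.8, -1.6]
gripper_width: 0.0519
grip_force: 30.0
t: 12.37
position: [0.5384, 0.3169, 0.1782]
tcp_rot: [-0.0, 0.587, 0.81, -0.001]
contact_force: [1.8, -0.4, 0.1]
gripper_width: 0.0514
grip_force: 30.0
t: 12.87
position: [0.5387, 0.3144, 0.179]
tcp_rot: [-0.0, 0.512, 0.859, -0.0]
contact_force: [1.0, -0.3, -1.4]
gripper_width: 0.052
grip_force: 30.0
t 13.07 at [0.5388 0.3145 0.1791] psi 28.45 tilt 0.01 | tool shift [0.0011 0.0003 0.1021] rows>= 3.0 | rz -0.0016 | F [-0.  -0.  -0.5] w 0.0516
0.062 584 0.0619 (array([ 423.9, -289.9]), array([62.3, 62.5]), 68.3) [ 423.9 -290.3]
0.04 745 0.0399 (array([ 424.2, -292.4]), array([ 65.8, 118. ]), 2.0) [ 425.2 -292.2]
```

View pics/w3.png

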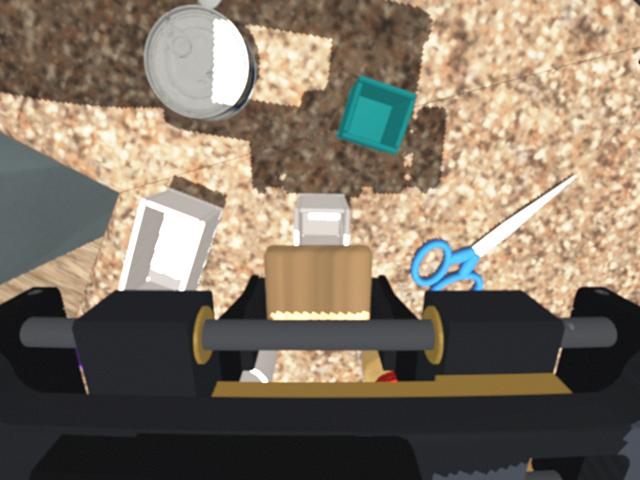

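The wrist view shows the held square lid at (318,280), parallel to and in line with the white pot at (322,222). The turquoise pot is clear of it at (378,115).

```bash
python3 -m crank '[[[0,0,0.035],[0,0,0],0],[[0,0,0.035],[0,0,0],0],[[0,0,0.02],[0,0,0],0],[[0,0,0.006],[0,0,0],0],[[0,0,0.003],[0,0,0],0],[[0,0,0],[0,0,0],0],[[0,0,0],[0,0,0],0]]'
python3 -m crank '[[[0,0,0.003],[0,0,0],0],[[0,0,0],[0,0,0],0],[[0,0,0],[0,0,0],0]]'
python3 -m crank '[[[0,0,0.0015],[0,0,0],0],[[0,0,0],[0,0,0],0],[[0,0,0],[0,0,0],0]]'
```

```text
t: 13.8
position: [0.5401, 0.3155, 0.0821]
tcp_rot: [0.001, 0.511, 0.86, 0.001]
contact_force: [0.2, 0.4, -0.6]
gripper_width: 0.0517
grip_force: 30.0
t: 14.05
position: [0.5392, 0.3152, 0.078]
tcp_rot: [0.0, 0.511, 0.86, 0.001]
contact_force: [-0.4, -0.6, -0.4]
gripper_width: 0.0515
grip_force: 30.0
t: 14.3
position: [0.5388, 0.315, 0.0757]
tcp_rot: [0.0, 0.511, 0.86, 0.0]
contact_force: [-0.3, 0.4, 0.1]
gripper_width: 0.0519
grip_force: 30.0
```

```bash
python3 -m crank '[[[0,0,0.0012],[0,0,0],0],[[0,0,0],[0,0,0],0],[[0,0,0],[0,0,0],0]]'
python3 -m crank '[[[0,0,0.0005],[0,0,0],0],[[0,0,0],[0,0,0],0.82],[[0,0,0],[0,0,0],0.82],[[0,0,0],[0,0,0],0.82],[[0,0,0],[0,0,0],0.82]]'
python3 -m crank '[[[0,0,-0.02],[0,0,0],0.82],[[0,0,-0.04],[0,0,0],0.9],[[0,0,-0.04],[0,0,0],1],[[0,0,0],[0,0,0],1],[[0,0,0],[0,0,0],1],[[0,0,0],[0,0,0],1]]'
python3 -c "
from h import *
plan(.4240,-.2902,.17,10)"
```

```text
t: 14.55
position: [0.5389, 0.315, 0.0756]
tcp_rot: [0.0, 0.511, 0.86, 0.0]
contact_force: [-3.1, -0.5, 6.9]
gripper_width: 0.0515
grip_force: 30.0
t: 14.97
position: [0.5385, 0.3149, 0.0735]
tcp_rot: [-0.0, 0.511, 0.86, -0.0]
contact_force: [-0.6, 0.1, 0.8]
gripper_width: 0.0683
grip_force: 0.0
t: 15.47
position: [0.5386, 0.3149, 0.1737]
tcp_rot: [0.0, 0.511, 0.86, 0.0]
contact_force: [-1.1, 0.4, -1.3]
gripper_width: 0.0864
grip_force: 0.0
t 15.67 at [0.5379 0.3146 0.1724] psi 28.57 tilt 0.12 | tool shift [-0.4767 -0.3893  0.0032] rows>= 15.0 | rz 0.2063 | F [ 0.3  0.6 -0.1] w 0.0866
```

```bash
python3 -m crank '[[[-0.0298,-0.0243,0],[0,0,0],1],[[-0.0298,-0.0243,0],[0,0,0],1],[[-0.0298,-0.0243,0],[0,0,0],1],[[-0.0298,-0.0243,0],[0,0,0],1],[[-0.0298,-0.0243,0],[0,0,0],1],[[-0.0298,-0.0243,0],[0,0,0],1],[[-0.0298,-0.0243,0],[0,0,0],1],[[-0.0298,-0.0243,0],[0,0,0],1]]'
python3 -m crank '[[[-0.0298,-0.0243,0],[0,0,0],1],[[-0.0298,-0.0243,0],[0,0,0],1],[[-0.0298,-0.0243,0],[0,0,0],1],[[-0.0298,-0.0243,0],[0,0,0],1],[[-0.0298,-0.0243,0],[0,0,0],1],[[-0.0298,-0.0243,0],[0,0,0],1],[[-0.0298,-0.0243,0],[0,0,0],1],[[-0.0298,-0.0243,0],[0,0,0],1]]'
python3 -m crank '[[[0,0,0],[0,0,0.0738],1],[[0,0,0],[0,0,0.0738],1],[[0,0,0],[0,0,0.0738],1],[[0,0,0],[0,0,0.0738],1],[[0,0,0],[0,0,0],1],[[0,0,0],[0,0,0],1],[[0,0,0],[0,0,0],1],[[0,0,0],[0,0,0],1]]'
python3 -c "
from h import *
plan(.4239,-.2900,.046,2)
top(195,240,222,275,.089)"
```

```text
t: 16.33
position: [0.4807, 0.0111, 0.1729]
tcp_rot: [-0.001, 0.511, 0.86, -0.0]
contact_force: [0.1, -0.3, -1.0]
gripper_width: 0.0869
grip_force: 0.0
t: 17.0
position: [0.4241, -0.2912, 0.1729]
tcp_rot: [-0.001, 0.511, 0.86, 0.0]
contact_force: [1.8, 0.7, -0.1]
gripper_width: 0.087
grip_force: 0.0
t: 17.67
position: [0.4252, -0.2895, 0.1736]
tcp_rot: [-0.0, 0.694, 0.72, -0.0]
contact_force: [0.8, -0.1, 0.4]
gripper_width: 0.0869
grip_force: 0.0
t 17.87 at [ 0.4252 -0.2896  0.1737] psi 2.11 tilt 0.01 | tool shift [-0.0004 -0.0013  0.1277] rows>= 4.0 | rz 0.0012 | F [ 0.4 -0.1  1.2] w 0.087
0.089 484 0.0886 (array([536.5, 315.5]), array([51.8, 51.7]), 28.8) [536.9 314.8]
```

The square lid is seated at 0.0886 m, about 2 mm off centre and parallel to its pot. Next is the large round lid.

```bash
python3 -m crank '[[[0,-0.0013,0.035],[0,0,0],1],[[0,0,0.035],[0,0,0],1],[[0,0,0.035],[0,0,0],1],[[0,0,0.018],[0,0,0],1],[[0,0,0.004],[0,0,0],1],[[0,0,0],[0,0,0],0],[[0,0,0],[0,0,0],0],[[0,0,0],[0,0,0],0]]'
python3 -m crank '[[[0,0,0],[0,0,0],0],[[0,0,0],[0,0,0],0],[[0,0,0],[0,0,0],0],[[0,0,0],[0,0,0],0]]'
```

```text
t: 18.58
position: [0.4253, -0.291, 0.0489]
tcp_rot: [0.002, 0.695, 0.719, 0.0]
contact_force: [0.4, 0.2, 0.8]
gripper_width: 0.0743
grip_force: 0.0
t: 18.92
position: [0.425, -0.2907, 0.0486]
tcp_rot: [0.002, 0.695, 0.719, 0.0]
contact_force: [-0.3, 0.9, 6.6]
gripper_width: 0.0629
grip_force: 30.0
```

Offset is mid 0.055 − 0.0486 = 0.0064. The pot target adds +1.5 mm in x for the bias.

```bash
python3 -m crank '[[[0,0,-0.01],[0,0,0],0],[[0,0,-0.03],[0,0,0],0],[[0,0,-0.04],[0,0,0],0],[[0,0,-0.04],[0,0,0],0],[[0,0,-0.015],[0,0,0],0],[[0,0,0],[0,0,0],0],[[0,0,0],[0,0,0],0],[[0,0,0],[0,0,0],0]]'
python3 -c "
from h import *
plan(.5435,.1515,.185,2)"
```

```text
t: 19.58
position: [0.4232, -0.2891, 0.1808]
tcp_rot: [-0.001, 0.695, 0.719, -0.0]
contact_force: [0.8, 0.1, -1.6]
gripper_width: 0.063
grip_force: 30.0
t 19.78 at [ 0.423  -0.2889  0.1801] psi 2.0 tilt 0.18 | tool shift [ 0.4359  0.1358 -0.0042] rows>= 11.0 | rz 0.0 | F [-0.8 -0.6  0.4] w 0.0629
```

```bash
python3 -m crank '[[[0.0363,0.0113,0],[0,0,0],0],[[0.0363,0.0113,0],[0,0,0],0],[[0.0363,0.0113,0],[0,0,0],0],[[0.0363,0.0113,0],[0,0,0],0],[[0.0363,0.0113,0],[0,0,0],0],[[0.0363,0.0113,0],[0,0,0],0],[[0.0363,0.0113,0],[0,0,0],0],[[0.0363,0.0113,0],[0,0,0],0]]'
python3 -m crank '[[[0.0363,0.0113,0],[0,0,0],0],[[0.0363,0.0113,0],[0,0,0],0],[[0.0363,0.0113,0],[0,0,0],0],[[0.0363,0.0113,0],[0,0,0],0],[[0,0,0],[0,0,0],0],[[0,0,0],[0,0,0],0],[[0,0,0],[0,0,0],0],[[0,0,0],[0,0,0],0]]'
python3 - <<'E'
from h import *
plan(.5435,.1515,.0856,2)
d=vision.get_image('wrist'); cv2.imwrite('pics/w4.png',d['frame'][:,:,::-1])
top(430,525,260,335,.04)
E
```

```text
t: 20.45
position: [0.5038, 0.0056, 0.1809]
tcp_rot: [-0.001, 0.695, 0.719, -0.0]
contact_force: [1.1, -0.5, -0.2]
gripper_width: 0.0627
grip_force: 30.0
t: 21.12
position: [0.5437, 0.1493, 0.1811]
tcp_rot: [-0.0, 0.695, 0.719, -0.001]
contact_force: [0.9, 0.5, -0.2]
gripper_width: 0.0627
grip_force: 30.0
t 21.32 at [0.544  0.1491 0.1815] psi 1.91 tilt 0.05 | tool shift [ 0.0024 -0.0003  0.0959] rows>= 3.0 | rz -0.001 | F [ 0.1 -0.5 -0.8] w 0.063
0.04 1340 0.04 (array([ 424.2, -292.4]), array([ 65.8, 118.3]), 2.0) [ 424.4 -292.3]
```

View pics/w4.png

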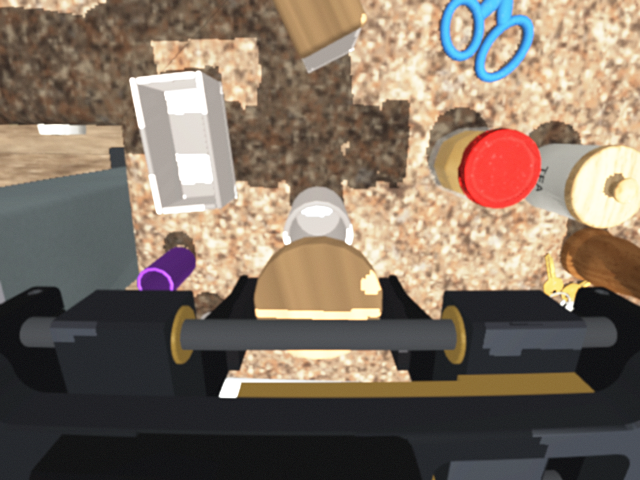

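The wrist view shows the round lid at (318,290), in line with the round pot's mouth at (319,225). The jar is clear at (500,168).

```bash
python3 -m crank '[[[0.0018,0,0.035],[0,0,0],0],[[0,0,0.035],[0,0,0],0],[[0,0,0.015],[0,0,0],0],[[0,0,0.004],[0,0,0],0],[[0,0,0.003],[0,0,0],0],[[0,0,0],[0,0,0],0],[[0,0,0],[0,0,0],0]]'
python3 -m crank '[[[0,0,0.002],[0,0,0],0],[[0,0,0],[0,0,0],0],[[0,0,0],[0,0,0],0]]'
python3 -m crank '[[[0,0,0.0015],[0,0,0],0],[[0,0,0],[0,0,0],0],[[0,0,0],[0,0,0],0]]'
```

```text
t: 22.0
position: [0.5456, 0.1522, 0.0916]
tcp_rot: [0.001, 0.695, 0.719, 0.001]
contact_force: [-0.9, 0.7, -0.1]
gripper_width: 0.063
grip_force: 30.0
t: 22.25
position: [0.5448, 0.1522, 0.0887]
tcp_rot: [0.0, 0.695, 0.719, 0.001]
contact_force: [-0.4, 0.2, 0.2]
gripper_width: 0.0627
grip_force: 30.0
t: 22.5
position: [0.5442, 0.1521, 0.0863]
tcp_rot: [-0.0, 0.695, 0.719, -0.0]
contact_force: [-0.8, -1.4, 0.6]
gripper_width: 0.063
grip_force: 30.0
```

```bash
python3 -m crank '[[[0,0,0.001],[0,0,0],0],[[0,0,0],[0,0,0],0],[[0,0,0],[0,0,0],0]]'
python3 -m crank '[[[0,0,0.0005],[0,0,0],0],[[0,0,0],[0,0,0],0],[[0,0,0],[0,0,0],0.92],[[0,0,0],[0,0,0],0.92],[[0,0,0],[0,0,0],0.92],[[0,0,0],[0,0,0],0.92]]'
python3 -m crank '[[[0,0,-0.02],[0,0,0],0.92],[[0,0,-0.04],[0,0,0],1],[[0,0,-0.03],[0,0,0],1],[[0,0,0],[0,0,0],1],[[0,0,0],[0,0,0],1],[[0,0,0],[0,0,0],1]]'
python3 -c "
from h import *
plan(.4242,-.2923,.17,2)"
```

```text
t: 22.75
position: [0.5445, 0.1522, 0.0856]
tcp_rot: [0.0, 0.695, 0.719, 0.0]
contact_force: [-0.6, 0.1, 2.3]
gripper_width: 0.0629
grip_force: 30.0
t: 23.25
position: [0.544, 0.152, 0.0845]
tcp_rot: [-0.0, 0.695, 0.719, -0.0]
contact_force: [-0.2, -0.6, 0.1]
gripper_width: 0.0779
grip_force: 0.0
t: 23.75
position: [0.5438, 0.152, 0.1743]
tcp_rot: [-0.0, 0.695, 0.719, -0.0]
contact_force: [0.4, 0.9, -0.3]
gripper_width: 0.0868
grip_force: 0.0
t 23.95 at [0.5433 0.152  0.1734] psi 2.0 tilt 0.13 | tool shift [-0.4398 -0.1345  0.0038] rows>= 12.0 | rz 0.0 | F [ 0.   0.7 -0.4] w 0.0871
```

```bash
python3 -m crank '[[[-0.0366,-0.0112,0],[0,0,0],1],[[-0.0366,-0.0112,0],[0,0,0],1],[[-0.0366,-0.0112,0],[0,0,0],1],[[-0.0366,-0.0112,0],[0,0,0],1],[[-0.0366,-0.0112,0],[0,0,0],1],[[-0.0366,-0.0112,0],[0,0,0],1],[[-0.0366,-0.0112,0],[0,0,0],1],[[-0.0366,-0.0112,0],[0,0,0],1]]'
python3 -m crank '[[[-0.0366,-0.0112,0],[0,0,0],1],[[-0.0366,-0.0112,0],[0,0,0],1],[[-0.0366,-0.0112,0],[0,0,0],1],[[-0.0366,-0.0112,0],[0,0,0],1],[[0,0,0],[0,0,0],1],[[0,0,0],[0,0,0],1],[[0,0,0],[0,0,0],1],[[0,0,0],[0,0,0],1]]'
python3 -c "
from h import *
plan(.4242,-.2923,.024,2)
top(262,315,222,272,.099)"
```

```text
t: 24.62
position: [0.4636, -0.145, 0.174]
tcp_rot: [-0.001, 0.695, 0.719, -0.0]
contact_force: [1.1, 0.4, -0.8]
gripper_width: 0.087
grip_force: 0.0
t: 25.28
position: [0.4253, -0.2902, 0.1742]
tcp_rot: [-0.001, 0.694, 0.72, 0.0]
contact_force: [-0.2, -0.5, -0.5]
gripper_width: 0.087
grip_force: 0.0
t 25.48 at [ 0.4255 -0.2901  0.1744] psi 2.1 tilt 0.05 | tool shift [-0.0022 -0.0013  0.1504] rows>= 4.0 | rz 0.0011 | F [-0.4  0.8 -0.7] w 0.087
0.099 594 0.0988 (array([542.7, 151.2]), array([61.7, 62.5]), 45.7) [542.8 151.3]
```

The round lid is seated within 1 mm. Last is the oblong lid.

```bash
python3 -m crank '[[[-0.001,-0.0013,0.035],[0,0,0],1],[[0,0,0.035],[0,0,0],1],[[0,0,0.035],[0,0,0],1],[[0,0,0.03],[0,0,0],1],[[0,0,0.011],[0,0,0],1],[[0,0,0.004],[0,0,0],1],[[0,0,0],[0,0,0],0],[[0,0,0],[0,0,0],0]]'
python3 -m crank '[[[0,0,0],[0,0,0],0],[[0,0,0],[0,0,0],0],[[0,0,0],[0,0,0],0],[[0,0,0],[0,0,0],0],[[0,0,0],[0,0,0],0]]'
```

```text
t: 26.2
position: [0.4252, -0.2935, 0.0266]
tcp_rot: [0.001, 0.695, 0.719, 0.0]
contact_force: [0.1, -0.8, -0.0]
gripper_width: 0.08
grip_force: 0.0
t: 26.62
position: [0.4252, -0.2937, 0.0267]
tcp_rot: [0.002, 0.695, 0.719, 0.0]
contact_force: [-0.5, 0.6, 6.7]
gripper_width: 0.0659
grip_force: 30.0
```

```bash
python3 -m crank '[[[0,0,-0.01],[0,0,0],0],[[0,0,-0.03],[0,0,0],0],[[0,0,-0.04],[0,0,0],0],[[0,0,-0.04],[0,0,0],0],[[0,0,-0.03],[0,0,0],0],[[0,0,0],[0,0,0],0],[[0,0,0],[0,0,0],0],[[0,0,0],[0,0,0],0]]'
python3 -c "
from h import *
plan(.4260,.2157,.175,6.4)"
```

```text
t: 27.28
position: [0.4235, -0.2922, 0.1746]
tcp_rot: [-0.0, 0.695, 0.719, -0.0]
contact_force: [-0.3, 0.3, -1.4]
gripper_width: 0.0655
grip_force: 30.0
t 27.48 at [ 0.4231 -0.2918  0.1735] psi 2.0 tilt 0.15 | tool shift [ 0.5071  0.0206 -0.0006] rows>= 13.0 | rz -0.0489 | F [-0.5  0.7 -0.5] w 0.066
```

```bash
python3 -m crank '[[[0.039,0.0016,0],[0,0,0],0],[[0.039,0.0016,0],[0,0,0],0],[[0.039,0.0016,0],[0,0,0],0],[[0.039,0.0016,0],[0,0,0],0],[[0.039,0.0016,0],[0,0,0],0],[[0.039,0.0016,0],[0,0,0],0],[[0.039,0.0016,0],[0,0,0],0],[[0.039,0.0016,0],[0,0,0],0]]'
python3 -m crank '[[[0.039,0.0016,0],[0,0,0],0],[[0.039,0.0016,0],[0,0,0],0],[[0.039,0.0016,0],[0,0,0],0],[[0.039,0.0016,0],[0,0,0],0],[[0.039,0.0016,0],[0,0,0],0],[[0,0,0],[0,0,-0.0489],0],[[0,0,0],[0,0,0],0],[[0,0,0],[0,0,0],0]]'
python3 -m crank '[[[0,0,0],[0,0,0],0],[[0,0,0],[0,0,0],0]]'
python3 - <<'E'
from h import *
plan(.4260,.2157,.0607,6.4)
d=vision.get_image('wrist'); cv2.imwrite('pics/w5.png',d['frame'][:,:,::-1])
E
```

```text
t: 28.15
position: [0.4248, 0.0215, 0.1739]
tcp_rot: [-0.001, 0.695, 0.719, -0.0]
contact_force: [0.9, 0.5, -0.1]
gripper_width: 0.0658
grip_force: 30.0
t: 28.82
position: [0.4262, 0.2148, 0.1737]
tcp_rot: [-0.0, 0.667, 0.745, -0.001]
contact_force: [1.5, 0.2, -0.4]
gripper_width: 0.0656
grip_force: 30.0
t: 28.98
position: [0.427, 0.2137, 0.1744]
tcp_rot: [-0.0, 0.668, 0.744, -0.0]
contact_force: [-0.0, 0.4, -0.3]
gripper_width: 0.0661
grip_force: 30.0
t 29.18 at [0.4272 0.2138 0.1747] psi 6.24 tilt 0.02 | tool shift [ 0.0021 -0.001   0.114 ] rows>= 3.0 | rz -0.0018 | F [ 0.   0.5 -1.3] w 0.0656
```

View pics/w5.png

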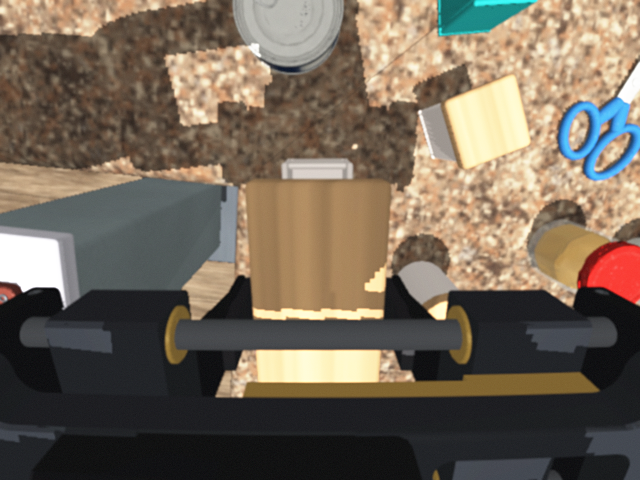

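The wrist view shows the oblong lid at columns 248–390, centred at about 319, parallel to the pot at (317,170).

```bash
python3 -m crank '[[[0.001,-0.001,0.035],[0,0,-0.0018],0],[[0,0,0.035],[0,0,0],0],[[0,0,0.028],[0,0,0],0],[[0,0,0.01],[0,0,0],0],[[0,0,0.003],[0,0,0],0],[[0,0,0],[0,0,0],0],[[0,0,0],[0,0,0],0]]'
python3 -m crank '[[[0,0,0.0015],[0,0,0],0],[[0,0,0],[0,0,0],0],[[0,0,0],[0,0,0],0]]'
python3 -m crank '[[[0,0,0.001],[0,0,0],0],[[0,0,0],[0,0,0],0],[[0,0,0],[0,0,0],0]]'
```

```text
t: 29.82
position: [0.4274, 0.2161, 0.0656]
tcp_rot: [0.001, 0.666, 0.746, 0.001]
contact_force: [0.4, -0.2, 0.4]
gripper_width: 0.066
grip_force: 30.0
t: 30.07
position: [0.4268, 0.216, 0.0635]
tcp_rot: [0.001, 0.665, 0.746, 0.001]
contact_force: [-0.1, -0.9, -0.7]
gripper_width: 0.0655
grip_force: 30.0
t: 30.32
position: [0.426, 0.2157, 0.0615]
tcp_rot: [0.0, 0.665, 0.746, 0.0]
contact_force: [-0.1, -0.3, -0.6]
gripper_width: 0.0659
grip_force: 30.0
```

```bash
python3 -m crank '[[[0,0,0.001],[0,0,0],0],[[0,0,0],[0,0,0],0],[[0,0,0],[0,0,0],0]]'
python3 -m crank '[[[0,0,0.0005],[0,0,0],0],[[0,0,0],[0,0,0],0],[[0,0,0],[0,0,0],0.95],[[0,0,0],[0,0,0],0.95],[[0,0,0],[0,0,0],0.95],[[0,0,0],[0,0,0],0.95]]'
python3 -m crank '[[[0,0,-0.02],[0,0,0],0.95],[[0,0,-0.04],[0,0,0],1],[[0,0,-0.04],[0,0,0],1],[[0,0,-0.02],[0,0,0],1],[[-0.04,0,0],[0,0,0],1],[[-0.04,0,0],[0,0,0],1],[[-0.04,0,0],[0,0,0],1],[[-0.04,0,0],[0,0,0],1]]'
python3 -m crank '[[[-0.04,0,0],[0,0,0],1],[[-0.04,0,0],[0,0,0],1],[[-0.04,0,0],[0,0,0],1],[[-0.04,0,0],[0,0,0],1],[[-0.04,0,0],[0,0,0],1],[[0,0,0],[0,0,0],1],[[0,0,0],[0,0,0],1]]'
python3 - <<'E'
from h import *
top(225,292,270,325,.074);top(325,365,278,318,.079);top(195,240,222,275,.089);top(262,315,222,272,.099)
d=vision.get_image('top'); cv2.imwrite('pics/end.png',cv2.resize(d['frame'][160:345,140:370,::-1],(736,592),interpolation=cv2.INTER_CUBIC))
d=vision.get_image('scene'); cv2.imwrite('pics/end2.png',cv2.resize(d['frame'][210:360,170:410,::-1],(800,500),interpolation=cv2.INTER_CUBIC))
E
```

```text
t: 30.57
position: [0.4262, 0.2158, 0.0608]
tcp_rot: [0.0, 0.665, 0.746, 0.0]
contact_force: [-1.4, 0.0, 3.7]
gripper_width: 0.0659
grip_force: 30.0
t: 31.07
position: [0.4257, 0.2157, 0.0595]
tcp_rot: [-0.0, 0.665, 0.746, -0.0]
contact_force: [0.4, -0.0, 1.0]
gripper_width: 0.0806
grip_force: 0.0
t: 31.73
position: [0.4441, 0.0555, 0.18]
tcp_rot: [0.0, 0.665, 0.747, 0.0]
contact_force: [0.6, -0.3, -0.0]
gripper_width: 0.087
grip_force: 0.0
t: 32.32
position: [0.4668, -0.1437, 0.1795]
tcp_rot: [-0.0, 0.667, 0.745, -0.0]
contact_force: [-1.1, 0.6, -0.2]
gripper_width: 0.0869
grip_force: 0.0
0.074 1439 0.0736 (array([424.7, 216.1]), array([ 65.7, 117.8]), 6.5) [424.5 215.9]
0.079 220 0.0788 (array([425. ,  19.2]), array([37.7, 37.5]), 89.3) [424.5  18.6]
0.089 478 0.0884 (array([535.9, 315. ]), array([51.7, 52.3]), 28.5) [536.  314.9]
0.099 596 0.0987 (array([543.6, 150.8]), array([60.6, 62. ]), 0.8) [543.2 151.4]
```

View pics/end.png

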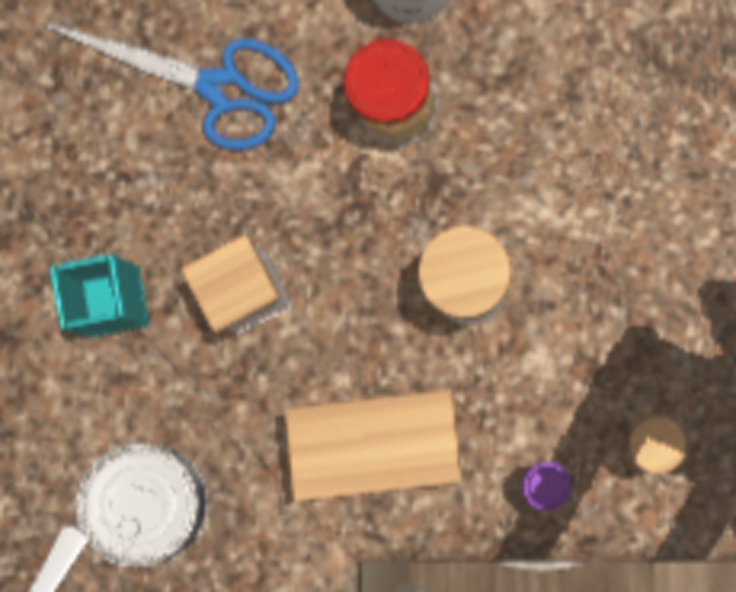

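View pics/end2.png

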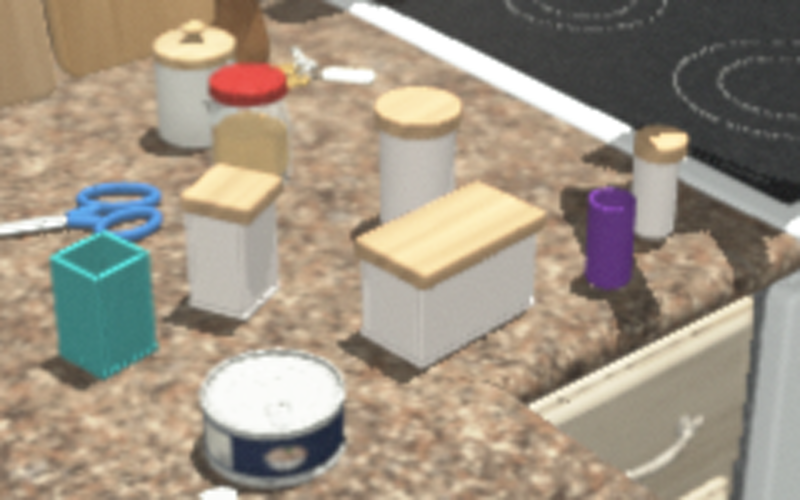

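All four lids are flat at the expected heights, each within about 2.5 mm of its pot centre. The oblong and square lids are parallel to their pots, the jar and tin are untouched, and the arm is clear.

```bash
python3 -c "
from cell import job
print(job.finish_job())"
```

```text
the job is handed in; nothing more can be done
None
```

All four pots are closed with their own lids and the job is handed in; every lid lies flat and measured within about 2.5 mm of centre (the square one is furthest off), with the oblong and square lids lined up and the honey jar and food tin left alone.

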